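# Load a tip box into the infeed lane

### The arm

A 7-joint arm with a two-finger parallel gripper is mounted at the origin on the work surface. World frame = base frame: x ahead of the robot, y to its left, z up, the work surface at z = 0. Lengths are in m, angles in rad, forces in N, time in s.
With the tool pointing down it reaches from about 0.4 to 0.85 m from the base axis. Payload 4.5 kg.
Tool frame: the origin (TCP) lies between the finger pads; the fingertips stand 19 mm ahead of it and the grasp point (between the pads) is the TCP (r.tips_ahead is the distance from the TCP to the fingertips, in m); z points along the fingers, y is the line along which they close (so a half turn about z gives the same grasp; the last joint's range is limited). The gripper opens to 88 mm and grips with 3 to 60 N. Pads are 18 mm wide; open, the fingers measure 123 mm over their backs; the gripper's body (75 mm by 187 mm) begins 45 mm behind the grasp point.
Start: joints at [-1.138, 0.689, -0.195, 1.565, 0.157, 0.902, -0.215], TCP at [0.243, 0.576, 0.226] pointing down, gripper open.
Joint ranges: [-3.01, 3.01], [-0.46, 2.08], [-1.47, 1.51], [0.13, 2.56], [-1, 4.14], [0.04, 2.09], [-2.66, 2.66]. Speed limits (rad/s): [2.57, 2.57, 3.14, 3.14, 3.14, 3.14, 3.14].

### API

Orientations are given as a unit quaternion [x, y, z, w].
In Python, from plant import r, cams, models gives the robot as it stands. The module is installed in compiled form; this text tells all that it offers.
- The arm moves only by the tool jog_arm, never from a script. Its arguments are lists of equal length, an entry for each row: "turn": the turn, a rotation vector about the tool's x, y, z in rad, a list of three; "translation": the shift along the tool's x, y, z in m, a list of three; "grip": the closure, from 0 (fully open) to 1 (shut). In form: {"turn": [[ax, ay, az], ...], "translation": [[tx, ty, tz], ...], "grip": [grip, ...]}. A call has 1 to 20 rows; each row is the pose to reach, as a shift and turn from the pose commanded when the call began, along the tool's axes at that moment; what a row does not reach only later rows make up. A row lasts 1/8 s, in which the tool goes at most 62.5 mm and 10.7 degrees, less where a joint would pass 70% of its speed; a pose out of reach is approached as far as the arm can. A call with a gripper value outside its range is refused whole. The fingers move at their own pace and stop on an object; "force" is the grip in N (left out, the last holds). Time passes only in rows, so rows that repeat a pose let the fingers close. It gives the time, the measured TCP pose, the force, the opening and the grip force at its end, in the units of the state.
- r.get_state(): the state, without advancing time (a new reading comes with each control period).
- cams.snapshot(name): name is "scene" or "top" or "wrist"; returns the picture (420x560x3 uint8, red, green, blue); there is no depth.
- cams.camera_params(name): a dict with "fx", "fy", "cx", "cy" (pixels), "k1" (the pictures are not rectified: a ray, as slopes to the right and down, at radius r is drawn at 1 + k1 r^2 times it, then the intrinsics apply), "eye" and "orientation" of the camera in the world. Camera axes: x right, y up, looking along -z (the intrinsics and any distortion apply to the point x, -y, -z); pixel columns grow to the right and rows downward; lengths in m; the calibration is good to about 2 mm. A picture is of the moment at which its call begins: read the wrist's pose just before it. camera_params takes no time and is no camera call; for the wrist camera it gives the pose at the moment of the call.
- r.finish_job(): hands the job in; it is judged then, once.
Trained networks look in the newest picture that a camera, given by its name, has taken for a name from the list of things; names that differ only in an ending like _2 or _b are one class to them, and where a whole thing is asked for, a point or a joint stands for the part that bears it (a point fixed in the world has none). Each returns a list of dicts, best first, with "p" (0 to 1); they miss things now and then, are a little off and sometimes report something else, mostly with a low value. They report only what shows in the picture. A call takes as long as a camera call. They do not tell look-alikes from the thing itself.
- models.find_in(camera, name): "position" ([x, y, z] in m, in world coordinates, good to about 4 mm: the middle of the surface that is visible of it).
- models.masks_of(camera, name): "pixels" (420x560 bool, what is visible of it).
- models.place_of(camera, name): "position" ([x, y, z] in m, in world coordinates, good to about 4 mm: a listed point, or the origin of a listed thing).
The state is a dict: "clock": time; "q": joint angles; "qd": joint speeds; "joint_torque": joint torques, N m; "tool_pos": TCP position; "eef_rot": TCP orientation; "contact_force": force on the tool from outside, world axes, zero at the start; "moment": the same for the moment, N m; "opening": opening from 0.0 (shut) to 1.0 (fully open); "finger_force": force on a finger pad.
Only numpy, scipy, OpenCV 4.12 (cv2) and the standard library are available. Lean on these libraries where they do the work, as an engineer would, in place of code of your own. Each camera call takes 0.05 s, during which the arm holds its last target. There are 200 camera calls.

### The job

Push the blue-lidded tip box along the grey loading deck, straight down the lane between the two dark guide rails, until it rests square and gently up against the red end stop. Line it up in front of the lane first: nothing, neither box nor robot, may touch either rail. Only push it: do not lift or tip it, and leave the vials, the orange-lidded box and the tube rack where they stand.

Things in the scene. Friction and masses are not known exactly. Their poses are not given: they have to be found in the camera images.
- deck: grey deck fixed on the table: plate 500 x 200 x 8 mm; origin under its centre, at table height. +x runs down the lane to the stop, y across. Apron: x -250 to -50 mm. Lane: on y = 0, 96 mm clear between rails, x -50 to +210. Yellow line: lane mouth; green patch: place of the loaded box (its centre at x = +150 when touching the stop). White housing 85 mm tall at x 251 to 351
- rail_left: dark steel guide rail on the deck, 260 long, 12 wide, 16 mm tall (top 24 mm above the table); origin at the centre of its underside, at x = +80, y = +54 mm on the deck; inner face at y = +48 mm
- rail_right: the same rail at y = -54 mm; inner face at y = -48 mm
- end_stop: red end stop across the end of the lane, 84 mm wide, 24 mm tall, 16 mm thick; rigid; origin at the foot of the face that meets the box, at x = +210 mm, y = 0 on the deck
- tipbox_center (a point): centre of the closed tip box, blue lid, grey base, 120 long (its x) x 80 wide (y) x 55 mm tall, 0.17 to 0.35 kg, loose on the apron, x axis roughly down the lane but up to 30 mm off line and turned by up to 0.25 rad. The point is half-way up, 27.5 mm above the deck plate. It slides with plain friction and stops when not pushed
- vial_a: small capped glass vial with white cap, 26 mm across, 55 mm tall, standing on the deck just outside a rail; origin at its underside
- vial_b: the same vial with a red cap, outside the other rail (the two may be swapped)
- sparebox: a second tip box, same size (120 x 80 x 55 mm) but with an orange lid, on the table just outside the deck, on its -y side; not to be moved; origin at its underside
- tuberack: black tube rack 120 x 80 x 30 mm with pink-capped tubes (40 mm tall in all), on the table just outside the deck, on its -y side; origin at its underside
- tipbox: the same tip box, origin at the centre of its underside
There are look-alikes about, which are no part of the job. What is shaped like the tipbox but yellow is not meant.

How it is judged:
By the outcome, as a careful person would: the job done as asked, in the order asked, and still so for the second after the job is handed in, with the robot touching nothing.
It also fails if it takes over 72 s, if anything falls off the work surface, if the arm or the gripper's body presses on something with over 40 N, if the wrist force passes 120 N, or if a joint passes its speed limit or range.

## Working session

There is one attempt and no reset: what is moved stays moved. The work goes in short steps, Python scripts to look and compute and a tool call to move; the robot and the scene stay as the last step left them, time stands still between calls to the robot, and variables do not carry over. Pictures are saved under pics/ and viewed, at most 10 in all, crops included, and the job is handed in when it is done.

Besides the shell and the picture viewer there is one more tool, called after "Call:" by a JSON object that holds its "name" and its "arguments", one argument or row to a line. jog_arm: Moves the arm, as the interface text tells. Its arguments: {"type":"object","properties":{"turn":{"type":"array"},"translation":{"type":"array"},"grip":{"type":"array"},"force":{"type":"number"}},"required":["turn","translation","grip"]}

```bash
mkdir -p pics
cat > h.py <<'E'
import numpy as np, cv2
from scipy.spatial.transform import Rotation as R
from plant import r, cams, models
def proj(c,P):
    p=R.from_quat(c['orientation']).inv().apply(np.atleast_2d(P)-np.array(c['eye']))
    s=np.c_[p[:,0]/-p[:,2],-p[:,1]/-p[:,2]]
    s=s*(1+c['k1']*(s**2).sum(1,keepdims=True))
    return s*[c['fx'],c['fy']]+[c['cx'],c['cy']]
def unproj(c,uv,z):
    d=(np.atleast_2d(uv)-[c['cx'],c['cy']])/[c['fx'],c['fy']]
    s=d.copy()
    for _ in range(20): s=d/(1+c['k1']*(s**2).sum(1,keepdims=True))
    w=R.from_quat(c['orientation']).apply(np.c_[s[:,0],-s[:,1],-np.ones(len(s))])
    e=np.array(c['eye']); return e+w*((z-e[2])/w[:,2:])
E
python3 - <<'E'
from h import *
for n in ['scene','top']:
    im=cams.snapshot(n); cv2.imwrite(f'pics/{n}0.png',im[...,::-1]); c=cams.camera_params(n); print(n,c)
    for t in ['deck','rail_left','rail_right','end_stop','tipbox','tipbox_center','vial_a','sparebox','tuberack']:
        for d in models.place_of(n,t)[:3]: print(t,np.round(d['position'],3),round(d['p'],2),proj(c,d['position']).round())
s=r.get_state();print(s['clock'],s['tool_pos'],s['eef_rot'],s['contact_force'])
E
```

```text
scene {'fx': 434.5017273944772, 'fy': 434.5017273944772, 'cx': 277.59055865997715, 'cy': 213.87560390043623, 'k1': 0.03704570240855189, 'eye': array([ 1.0848433 , -0.50991196,  0.62530608]), 'orientation': array([0.39959865, 0.1937747 , 0.37987895, 0.81145811])}
deck [ 0.48  -0.02   0.001] 0.89 [[278. 225.]]
rail_left [0.421 0.066 0.009] 0.96 [[289. 197.]]
rail_right [0.534 0.058 0.008] 0.91 [[319. 220.]]
end_stop [0.488 0.189 0.007] 0.74 [[343. 191.]]
tipbox [ 0.623 -0.359  0.002] 0.95 [[177. 346.]]
tipbox [ 0.363 -0.364  0.001] 0.92 [[112. 266.]]
tipbox [ 0.452 -0.182  0.008] 0.62 [[211. 247.]]
tipbox_center [ 0.449 -0.182  0.038] 0.91 [[208. 236.]]
tipbox_center [ 0.619 -0.359  0.027] 0.87 [[173. 335.]]
tipbox_center [ 0.362 -0.365  0.033] 0.57 [[107. 254.]]
vial_a [0.562 0.065 0.013] 0.52 [[329. 223.]]
vial_a [0.396 0.1   0.011] 0.46 [[293. 187.]]
vial_a [ 0.451 -0.185  0.036] 0.38 [[208. 237.]]
sparebox [ 0.633  0.139 -0.004] 0.56 [[375. 230.]]
tuberack [ 0.631 -0.019  0.001] 0.87 [[324. 260.]]
top {'fx': 484.1953694103125, 'fy': 484.1953694103125, 'cx': 287.41212818493085, 'cy'
[... 506 characters left out ...]
7. 208.]]
tipbox [ 0.366 -0.369 -0.   ] 0.88 [[425. 289.]]
tipbox [ 0.454 -0.186  0.009] 0.79 [[346. 252.]]
tipbox [ 0.619 -0.359  0.001] 0.62 [[415. 183.]]
tipbox_center [ 0.366 -0.365  0.025] 0.87 [[426. 289.]]
tipbox_center [ 0.622 -0.362  0.03 ] 0.67 [[419. 179.]]
tipbox_center [ 0.452 -0.187  0.032] 0.56 [[347. 252.]]
vial_a [0.561 0.068 0.01 ] 0.59 [[237. 209.]]
vial_a [0.399 0.101 0.008] 0.49 [[223. 277.]]
sparebox [0.637 0.143 0.001] 0.7 [[208. 179.]]
tuberack [ 0.634 -0.016  0.002] 0.69 [[273. 179.]]
tuberack [0.561 0.069 0.012] 0.5 [[237. 209.]]
1.0 [0.24272196 0.57596166 0.22605049] [1.98089366e-01 9.80183963e-01 3.59507183e-05 2.36194782e-05] [-0.08564725 -0.88204611  0.64848889]
```

View pics/scene0.png

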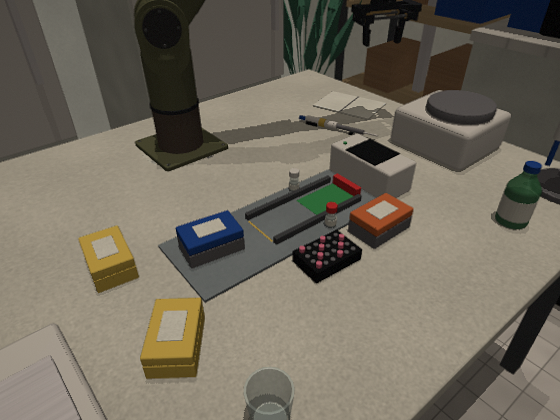

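View pics/top0.png

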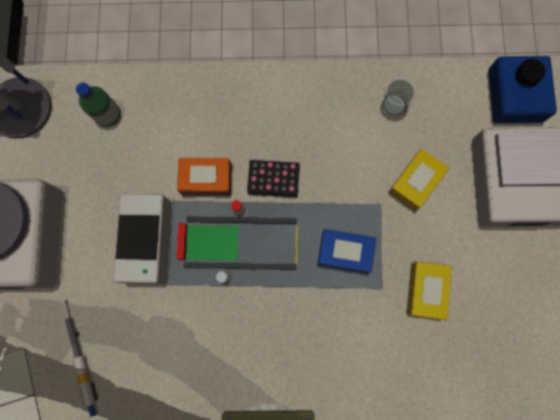

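Candidates for the tip box in the top view are blue (346,252), yellow (420,180) and yellow (431,290). The blue one on the deck apron fits the description. The orange one at (204,176) is the spare. I'll confirm with a crop and fit the poses from the masks.

```bash
cat >> h.py <<'E'
from scipy.optimize import minimize
def box(x0,x1,y0,y1,z0,z1): return np.array([[x,y,z] for x in(x0,x1) for y in(y0,y1) for z in(z0,z1)])
def tf(p,P):
    c,s=np.cos(p[2]),np.sin(p[2]); return np.c_[p[0]+c*P[:,0]-s*P[:,1],p[1]+s*P[:,0]+c*P[:,1],P[:,2]]
S=4
def sil(c,p,boxes):
    m=np.zeros((420*S//2,560*S//2),np.uint8)
    for B in boxes:
        h=cv2.convexHull(((proj(c,tf(p,B))+.5)*S/2*16-8).astype(np.int32)); cv2.fillConvexPoly(m,h,1,shift=4)
    return m
def fit(p0,boxes,obs):   # obs: list of (cam params, mask)
    big=[(c,cv2.resize(m.astype(np.uint8),None,fx=S/2,fy=S/2,interpolation=cv2.INTER_NEAREST)) for c,m in obs]
    def cost(p):
        t=0
        for c,m in big:
            s=sil(c,p,boxes); t+=1-(s&m).sum()/max(1,(s|m).sum())
        return t
    sim=np.array([p0]+[np.array(p0)+d for d in ([.01,0,0],[0,.01,0],[0,0,.08])])
    a=minimize(cost,p0,method='Nelder-Mead',options=dict(initial_simplex=sim,xatol=1e-4,fatol=1e-5))
    sim=np.array([a.x]+[a.x+d for d in ([-.004,0,0],[0,.004,0],[0,0,-.03])])
    a=minimize(cost,a.x,method='Nelder-Mead',options=dict(initial_simplex=sim,xatol=1e-4,fatol=1e-5))
    return a.x,a.fun
TB=[box(-.06,.06,-.04,.04,.008,.063)]
DK=[box(-.05,.21,.048,.06,.008,.024),box(-.05,.21,-.06,-.048,.008,.024)]
def pick(n,t,uv):
    best=None
    for d in models.masks_of(n,t):
        m=d['pixels']; v,u=np.nonzero(m)
        if len(u)==0: continue
        e=np.hypot(u.mean()-uv[0],v.mean()-uv[1])
        if best is None or e<best[0]: best=(e,m,d['p'])
    return best
E
python3 - <<'E'
from h import *
O=[];D=[]
for n,uv,l,q in [('scene',(210,240),(289,197),(319,217)),('top',(346,252),(240,266),(241,219))]:
    im=cams.snapshot(n); c=cams.camera_params(n)
    b=pick(n,'tipbox',uv); L=pick(n,'rail_left',l); Q=pick(n,'rail_right',q)
    print(n,[(round(x[0],1),x[1].sum(),round(x[2],2)) for x in (b,L,Q)])
    O.append((c,b[1]));D.append((c,L[1]|Q[1]))
    if n=='top': img=im[130:330,150:400].copy(); ov=im.copy()
p0=[.452,-.185,1.5]; d0=[.48,-.021,1.56]
for o in (O[:1],O[1:],O): print('box',fit(p0,TB,o))
for o in (D[:1],D[1:],D): print('deck',fit(d0,DK,o))
p,_=fit(p0,TB,O);d,_=fit(d0,DK,D)
c=O[1][0]
dr=cv2.resize(ov,None,fx=3,fy=3,interpolation=cv2.INTER_CUBIC)
for q,Bs in ((p,TB),(d,DK)):
    for B in Bs:
        cv2.polylines(dr,[cv2.convexHull(np.round(proj(c,tf(q,B))*3+1).astype(np.int32))],True,(255,0,255),1)
cv2.imwrite('pics/crop.png',dr[480:900,480:1200,::-1])
E
```

```text
scene [(np.float64(2.6), np.int64(2643), 0.61), (np.float64(1.9), np.int64(713), 0.75), (np.float64(6.4), np.int64(735), 0.7)]
top [(np.float64(0.8), np.int64(2015), 0.57), (np.float64(0.9), np.int64(667), 0.78), (np.float64(1.9), np.int64(645), 0.7)]
box (array([ 0.45428278, -0.18103445,  1.37338584]), np.float64(0.0583043594543996))
box (array([ 0.45177234, -0.18307068,  1.39165092]), np.float64(0.044597319416439296))
box (array([ 0.45201823, -0.18220059,  1.39050221]), np.float64(0.11425242600959973))
deck (array([ 0.47719615, -0.01808391,  1.54193079]), np.float64(0.16454212454212458))
deck (array([ 0.47554858, -0.02119885,  1.54012537]), np.float64(0.12093739308929186))
deck (array([ 0.47605851, -0.01885437,  1.54273814]), np.float64(0.3161838854881066))
```

View pics/crop.png

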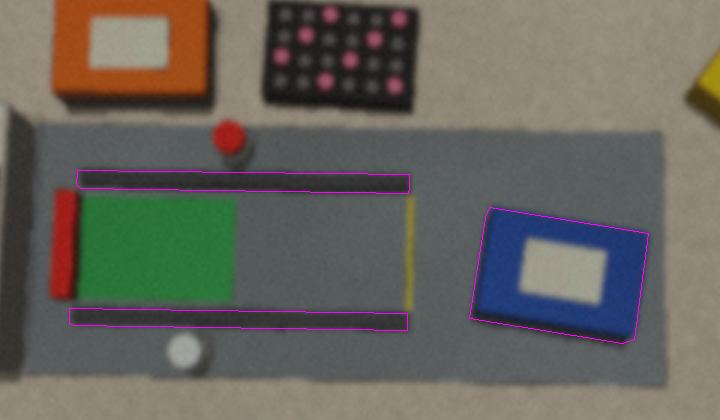

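The crop confirms it: the blue lid with a white label, drawn at (346,252), sits on the apron. It is about +19 mm off line and turned -0.15 rad, and the fitted outlines match the rails and the box. I'll square it with a two-finger side push, then push from behind.

```bash
cat >> h.py <<'E'
DP=np.array([.4757,-.0200,1.541])
def todeck(P):
    c,s=np.cos(DP[2]),np.sin(DP[2]); d=np.array(P)[:2]-DP[:2]; return np.array([c*d[0]+s*d[1],-s*d[0]+c*d[1]])
def rel(x,y,z,ty,base=None):
    """jog for TCP at deck x,y, world z, tool-y angle ty(deg, deck frame), tool down"""
    s=r.get_state(); b=base or (s['tool_pos'],R.from_quat(s['eef_rot']))
    P=tf(DP,np.array([[x,y,z]]))[0]; a=np.radians(ty)+DP[2]
    Y=np.array([np.cos(a),np.sin(a),0]); Z=np.array([0,0,-1.]); T=R.from_matrix(np.c_[np.cross(Y,Z),Y,Z])
    print('turn',(b[1].inv()*T).as_rotvec().round(4),'trans',b[1].inv().apply(P-b[0]).round(4),'world',P.round(3))
    return P,T
E
python3 - <<'E'
from h import *
rel(.21,-.0,.2,0); rel(-.16,.10,.2,0); rel(-.16,.1,.044,0)
E
```

```text
turn [ 1.00e-04  0.00e+00 -3.69e-01] trans [-0.3704 -0.2629  0.026 ] world [0.482 0.19  0.2  ]
turn [ 1.00e-04  0.00e+00 -3.69e-01] trans [-0.4106 -0.644   0.026 ] world [ 0.371 -0.177  0.2  ]
turn [ 1.00e-04  0.00e+00 -3.69e-01] trans [-0.4106 -0.644   0.182 ] world [ 0.371 -0.177  0.044]
```

Call:
{"name": "jog_arm", "arguments": {
  "turn": [
    [0,0,-0.1],
    [0,0,-0.2],
    [0,0,-0.3],
    [0,0,-0.369],
    [0,0,-0.369],
    [0,0,-0.369],
    [0,0,-0.369],
    [0,0,-0.369],
    [0,0,-0.369],
    [0,0,-0.369],
    [0,0,-0.369],
    [0,0,-0.369],
    [0,0,-0.369],
    [0,0,-0.369],
    [0,0,-0.369],
    [0,0,-0.369],
    [0,0,-0.369],
    [0,0,-0.369],
    [0,0,-0.369],
    [0,0,-0.369]
  ],
  "translation": [
    [-0.04,-0.03,0],
    [-0.08,-0.06,0],
    [-0.12,-0.09,0],
    [-0.16,-0.12,0],
    [-0.2,-0.15,0],
    [-0.24,-0.18,0],
    [-0.29,-0.21,0],
    [-0.33,-0.24,0],
    [-0.37,-0.27,0.026],
    [-0.375,-0.31,0.026],
    [-0.38,-0.35,0.026],
    [-0.385,-0.4,0.026],
    [-0.39,-0.45,0.026],
    [-0.395,-0.5,0.026],
    [-0.4,-0.55,0.026],
    [-0.405,-0.6,0.026],
    [-0.41,-0.644,0.026],
    [-0.41,-0.644,0.026],
    [-0.41,-0.644,0.026],
    [-0.41,-0.644,0.026]
  ],
  "grip": [0.32,0.32,0.32,0.32,0.32,0.32,0.32,0.32,0.32,0.32,0.32,0.32,0.32,0.32,0.32,0.32,0.32,0.32,0.32,0.32]
}}

```text
clock: 3.9
tool_pos: [0.3712, -0.1754, 0.2001]
eef_rot: [0.014, 1.0, 0.0, 0.0]
contact_force: [-0.1, 0.7, 0.3]
opening: 0.679
finger_force: 0.0
```

Run:
```python
from h import *
s=r.get_state();print(s['clock'],s['tool_pos'],todeck(s['tool_pos']),s['opening'],s['contact_force'],s['q'].round(2) if hasattr(s['q'],'round') else s['q'])
rel(-.16,.1,.044,0);rel(-.16,.1,.12,0)
```

```text
3.9 [ 0.37116442 -0.17541349  0.20011378] [-0.15845882  0.09985911] 0.6793145187703372 [-0.05880803  0.66942959  0.32181303] [ 0.6   0.49 -0.41  2.2   0.39  0.52  1.45]
turn [0.0005 0.0006 0.0028] trans [ 0.0002 -0.0016  0.1561] world [ 0.371 -0.177  0.044]
turn [0.0005 0.0006 0.0028] trans [ 0.0002 -0.0016  0.0801] world [ 0.371 -0.177  0.12 ]
```

Call:
{"name": "jog_arm", "arguments": {
  "turn": [
    [0,0,0],
    [0,0,0],
    [0,0,0],
    [0,0,0],
    [0,0,0],
    [0,0,0],
    [0,0,0],
    [0,0,0]
  ],
  "translation": [
    [0,0,0.03],
    [0,0,0.06],
    [0,0,0.09],
    [0,0,0.12],
    [0,0,0.14],
    [0,0,0.15],
    [0,0,0.156],
    [0,0,0.156]
  ],
  "grip": [0.32,0.32,0.32,0.32,0.32,0.32,0.32,0.32]
}}

```text
clock: 4.9
tool_pos: [0.3702, -0.1757, 0.0459]
eef_rot: [0.013, 1.0, 0.0, -0.003]
contact_force: [0.2, -0.5, 0.7]
opening: 0.681
finger_force: 0.0
```

Call:
{"name": "jog_arm", "arguments": {
  "turn": [
    [0,0,0],
    [0,0,0],
    [0,0,0],
    [0,0,0],
    [0,0,0],
    [0,0,0],
    [0,0,0],
    [0,0,0],
    [0,0,0],
    [0,0,0],
    [0,0,0],
    [0,0,0],
    [0,0,0],
    [0,0,0],
    [0,0,0],
    [0,0,0],
    [0,0,0],
    [0,0,0]
  ],
  "translation": [
    [-0.005,0,0],
    [-0.01,0,0],
    [-0.013,0,0],
    [-0.016,0,0],
    [-0.019,0,0],
    [-0.022,0,0],
    [-0.025,0,0],
    [-0.028,0,0],
    [-0.03,0,0],
    [-0.032,0,0],
    [-0.034,0,0],
    [-0.036,0,0],
    [-0.038,0,0],
    [-0.04,0,0],
    [-0.042,0,0],
    [-0.044,0,0],
    [-0.045,0,0],
    [-0.045,0,0]
  ],
  "grip": [0.32,0.32,0.32,0.32,0.32,0.32,0.32,0.32,0.32,0.32,0.32,0.32,0.32,0.32,0.32,0.32,0.32,0.32]
}}

```text
clock: 7.15
tool_pos: [0.4143, -0.1782, 0.0459]
eef_rot: [0.015, 1.0, 0.0, -0.003]
contact_force: [-1.2, 0.1, 0.5]
opening: 0.681
finger_force: 0.4
```

```bash
cat >> h.py <<'E'
def look(uvs,uvt,p0,name=None,n2=('scene','top')):
    O=[]
    for n,uv in zip(('scene','top'),(uvs,uvt)):
        if n not in n2: continue
        im=cams.snapshot(n); c=cams.camera_params(n); b=pick(n,'tipbox',uv)
        if b is None or b[0]>40: print(n,'missed'); continue
        O.append((c,b[1])); print(n,'mask off',round(b[0],1),b[1].sum())
        p,f=fit(p0,TB,O[-1:]); print(' box deck',(todeck(p)*1000).round(1),'yaw',round(p[2]-DP[2],3),'cost',round(f,3))
        if name:
            d=cv2.resize(im,None,fx=3,fy=3,interpolation=cv2.INTER_CUBIC)
            for B in DK+TB: cv2.polylines(d,[cv2.convexHull(np.round(proj(c,tf(p if B is TB[0] else DP,B))*3+1).astype(np.int32))],True,(255,0,255),1)
            u,v=np.clip(np.array(uv)*3-[400,300],0,[880,660]).astype(int); cv2.imwrite(f'pics/{name}_{n}.png',d[v:v+600,u:u+800,::-1])
E
python3 - <<'E'
from h import *
s=r.get_state();print(s['clock'],s['tool_pos'],todeck(s['tool_pos']),s['contact_force'])
look((215,242),(346,245),[.47,-.18,1.54],'a')
E
```

```text
7.15 [ 0.41432706 -0.17823739  0.04586421] [-0.15999557  0.0566315 ] [-1.2451438   0.07809342  0.50466844]
scene mask off 2.1 2831
 box deck [-157.2    4.2] yaw -0.023 cost 0.033
top mask off 17.3 553
 box deck [-125.    -0.6] yaw -0.186 cost 0.733
```

View pics/a_scene.png

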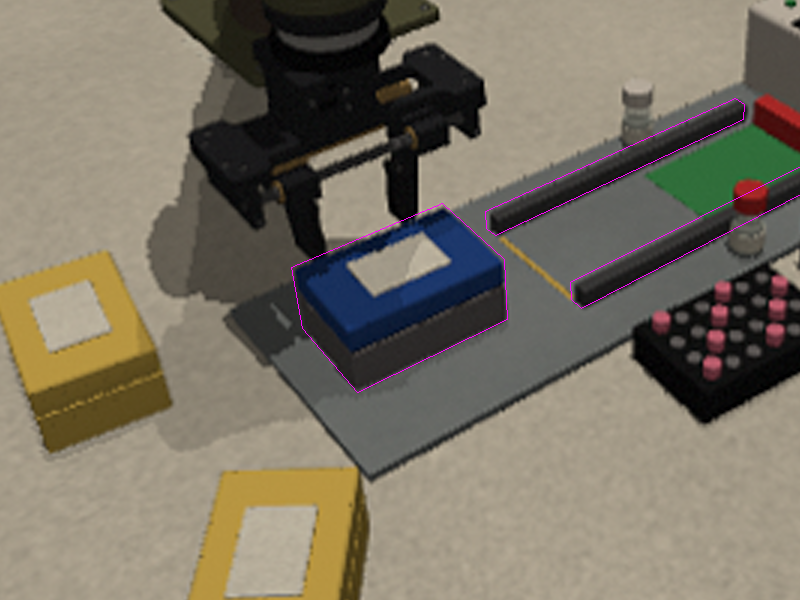

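The scene picture shows the box square to the lane (hull about (295,270) to (505,320) in the crop), still roughly 5–7 mm to the left. I'll push 5 mm more, back off and look again.

Call:
{"name": "jog_arm", "arguments": {
  "turn": [
    [0,0,0],
    [0,0,0],
    [0,0,0],
    [0,0,0],
    [0,0,0],
    [0,0,0],
    [0,0,0],
    [0,0,0],
    [0,0,0],
    [0,0,0],
    [0,0,0],
    [0,0,0],
    [0,0,0]
  ],
  "translation": [
    [-0.002,0,0],
    [-0.004,0,0],
    [-0.005,0,0],
    [-0.005,0,0],
    [0.005,0,0],
    [0.02,0,0],
    [0.03,0,0],
    [0.03,0,-0.05],
    [0.03,0,-0.1],
    [0.03,-0.05,-0.15],
    [0.03,-0.1,-0.15],
    [0.03,-0.13,-0.15],
    [0.03,-0.13,-0.15]
  ],
  "grip": [0.32,0.32,0.32,0.32,0.32,0.32,0.32,0.4,0.5,0.5,0.5,0.5,0.5]
}}

```text
clock: 8.98
tool_pos: [0.381, -0.3099, 0.1959]
eef_rot: [0.017, 1.0, -0.0, -0.003]
contact_force: [0.2, 0.8, -0.9]
opening: 0.498
finger_force: 0.0
```

Run:
```python
from h import *
s=r.get_state();print(s['clock'],s['tool_pos'],todeck(s['tool_pos']),s['opening'])
look((215,242),(346,245),[.47,-.18,1.54],'b')
```

```text
8.975 [ 0.38095667 -0.30985241  0.1958913 ] [-0.29254633  0.08606602] 0.49768882110626544
scene mask off 2.1 2750
 box deck [-154.9    0.8] yaw -0.035 cost 0.05
top mask off 2.4 1980
 box deck [-157.1    2. ] yaw 0.012 cost 0.054
```

View pics/b_top.png

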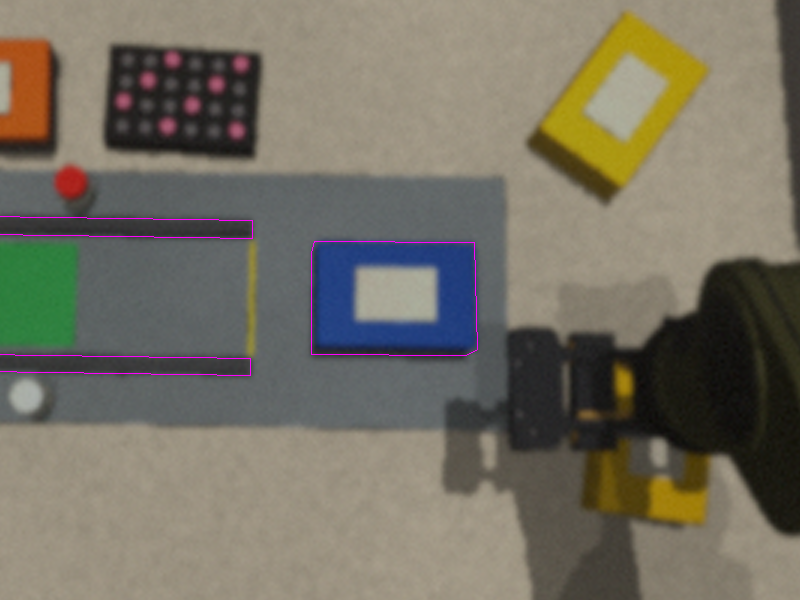

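The top view shows the box square in front of the lane (hull (312,242)–(476,354) in the crop), about 1–2 mm off line, with its front 40 mm before the yellow line. Next I'll go behind it.

Run:
```python
from h import *
print(r.get_state()['q'])
rel(-.275,.001,.12,90);rel(-.265,.001,.051,90)
```

```text
[ 1.04824812  0.65385508 -0.76026584  1.97821361  0.64530145  0.77404042
  1.44929389]
turn [ 0.0054 -0.0041 -1.5676] trans [-0.085   0.0131  0.0756] world [ 0.467 -0.295  0.12 ]
turn [ 0.0054 -0.0041 -1.5676] trans [-0.0855  0.023   0.1446] world [ 0.467 -0.285  0.051]
```

Call:
{"name": "jog_arm", "arguments": {
  "turn": [
    [0,0,-0.17],
    [0,0,-0.34],
    [0,0,-0.51],
    [0,0,-0.68],
    [0,0,-0.85],
    [0,0,-1.02],
    [0,0,-1.19],
    [0,0,-1.36],
    [0.0054,-0.0041,-1.5676],
    [0.0054,-0.0041,-1.5676],
    [0.0054,-0.0041,-1.5676],
    [0.0054,-0.0041,-1.5676],
    [0.0054,-0.0041,-1.5676],
    [0.0054,-0.0041,-1.5676],
    [0.0054,-0.0041,-1.5676]
  ],
  "translation": [
    [-0.01,0,0],
    [-0.02,0,0],
    [-0.03,0,0],
    [-0.04,0,0],
    [-0.05,0,0],
    [-0.06,0,0],
    [-0.07,0,0],
    [-0.08,0,0],
    [-0.085,0,0],
    [-0.085,0.006,0.03],
    [-0.085,0.012,0.06],
    [-0.085,0.013,0.076],
    [-0.085,0.013,0.076],
    [-0.085,0.013,0.076],
    [-0.085,0.013,0.076]
  ],
  "grip": [0.55,0.55,0.55,0.55,0.55,0.55,0.55,0.55,0.55,0.55,0.55,0.55,0.55,0.55,0.55]
}}

```text
clock: 11.05
tool_pos: [0.4668, -0.2972, 0.1206]
eef_rot: [-0.695, 0.719, -0.001, -0.0]
contact_force: [0.0, -0.2, -0.4]
opening: 0.449
finger_force: 0.0
```

Run:
```python
from h import *
s=r.get_state();print(s['clock'],s['tool_pos'],todeck(s['tool_pos']),s['opening'],s['q'])
rel(-.265,.001,.051,90)
```

```text
11.05 [ 0.46675355 -0.29717199  0.12062633] [-0.27731549  0.000685  ] 0.44926317971278834 [ 1.10641443  1.05309066 -1.22790118  1.85338299  1.12473624  1.13856085
  2.55221147]
turn [-0.0015 -0.0016 -0.0032] trans [-0.0124  0.0005  0.0696] world [ 0.467 -0.285  0.051]
```

Call:
{"name": "jog_arm", "arguments": {
  "turn": [
    [0,0,0],
    [0,0,0],
    [0,0,0],
    [-0.0015,-0.0016,-0.003],
    [-0.0015,-0.0016,-0.003],
    [-0.0015,-0.0016,-0.003]
  ],
  "translation": [
    [0,0,0.02],
    [0,0,0.04],
    [0,0,0.06],
    [-0.005,0,0.07],
    [-0.01,0,0.07],
    [-0.012,0,0.07]
  ],
  "grip": [0.55,0.55,0.55,0.55,0.55,0.55]
}}

```text
clock: 11.8
tool_pos: [0.467, -0.2842, 0.05]
eef_rot: [-0.697, 0.717, 0.001, 0.0]
contact_force: [0.2, -0.2, 1.0]
opening: 0.452
finger_force: 0.0
```

Run:
```python
from h import *
s=r.get_state();print(s['clock'],s['tool_pos'],todeck(s['tool_pos']),s['contact_force'],s['q'])
rel(-.13,.001,.051,90);rel(.081,0,.051,90)
```

```text
11.8 [ 0.46698885 -0.28416607  0.04995516] [-0.26430833  0.00083727] [ 0.16622526 -0.19041054  1.03674465] [ 1.0602012   1.1491129  -1.15355313  1.90084608  1.25902003  1.06715433
  2.444081  ]
turn [0.0007 0.0012 0.0012] trans [-0.1343 -0.     -0.0009] world [ 0.471 -0.15   0.051]
turn [0.0007 0.0012 0.0012] trans [-0.3453 -0.0013 -0.0006] world [0.478 0.061 0.051]
```

Call:
{"name": "jog_arm", "arguments": {
  "turn": [
    [0,0,0],
    [0,0,0],
    [0,0,0],
    [0,0,0],
    [0,0,0],
    [0,0,0],
    [0,0,0],
    [0,0,0],
    [0,0,0],
    [0,0,0],
    [0,0,0],
    [0,0,0],
    [0,0,0],
    [0,0,0],
    [0,0,0],
    [0,0,0],
    [0,0,0],
    [0,0,0]
  ],
  "translation": [
    [-0.008,0,0],
    [-0.016,0,0],
    [-0.024,0,0],
    [-0.03,0,0],
    [-0.033,0,0],
    [-0.036,0,0],
    [-0.039,0,0],
    [-0.042,0,0],
    [-0.045,0,0],
    [-0.049,0,0],
    [-0.053,0,0],
    [-0.057,0,0],
    [-0.061,0,0],
    [-0.065,0,0],
    [-0.069,0,0],
    [-0.072,0,0],
    [-0.073,0,0],
    [-0.073,0,0]
  ],
  "grip": [0.55,0.55,0.55,0.55,0.55,0.55,0.55,0.55,0.55,0.55,0.55,0.55,0.55,0.55,0.55,0.55,0.55,0.55]
}}

```text
clock: 14.05
tool_pos: [0.4686, -0.2118, 0.0496]
eef_rot: [-0.697, 0.717, 0.001, -0.0]
contact_force: [0.0, -0.6, -0.8]
opening: 0.45
finger_force: 0.1
```

Run:
```python
from h import *
s=r.get_state();print(s['clock'],s['tool_pos'],todeck(s['tool_pos']),s['contact_force'],s['q'])
look((228,235),(326,243),tf(DP,np.array([[-.12,0,0]]))[0]*[1,1,0]+[0,0,1.54],'c')
rel(-.13,.001,.051,90);rel(.081,0,.051,90)
```

```text
14.05 [ 0.46864569 -0.21179094  0.0495791 ] [-0.19191597  0.00133736] [ 0.00259159 -0.56918188 -0.80940575] [ 0.94965613  1.13413273 -1.15748984  1.9964924   1.29264851  1.04024474
  2.23476471]
scene mask off 9.4 1859
 box deck [-120.     1.3] yaw 0.003 cost 0.33
top mask off 0.8 1814
 box deck [-118.2    2.6] yaw 0.013 cost 0.118
turn [0.0015 0.0012 0.0001] trans [-0.062  -0.0003 -0.0013] world [ 0.471 -0.15   0.051]
turn [0.0015 0.0012 0.0001] trans [-0.273  -0.0013 -0.0011] world [0.478 0.061 0.051]
```

View pics/c_top.png

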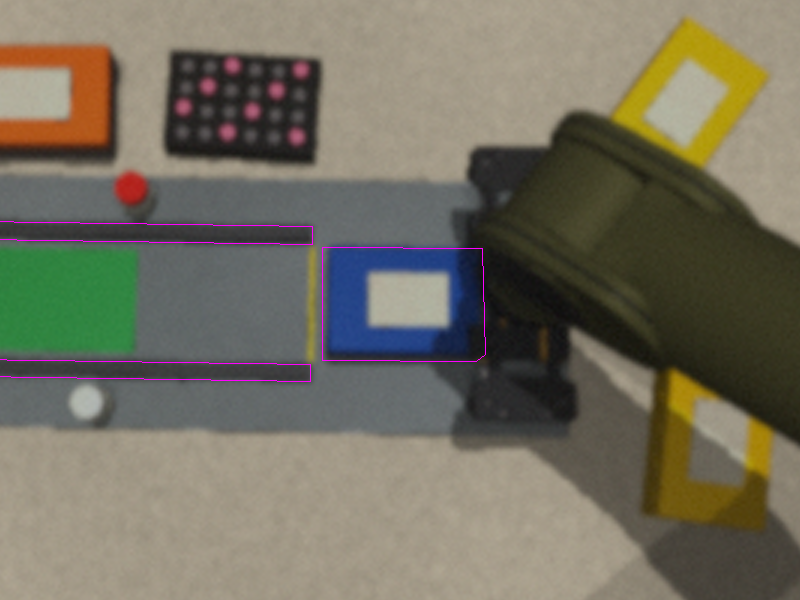

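The box is square in front of the mouth (crop: left edge at x≈325, yellow line at 312), about 2.5 mm left of centre. I'll go into the lane with a slight drift to the right.

Call:
{"name": "jog_arm", "arguments": {
  "turn": [
    [0,0,0],
    [0,0,0],
    [0,0,0],
    [0,0,0],
    [0,0,0],
    [0,0,0],
    [0,0,0],
    [0,0,0],
    [0,0,0],
    [0,0,0],
    [0,0,0],
    [0,0,0],
    [0,0,0],
    [0,0,0],
    [0,0,0],
    [0,0,0],
    [0,0,0],
    [0,0,0],
    [0,0,0],
    [0,0,0]
  ],
  "translation": [
    [-0.003,0,0],
    [-0.007,-0.0002,0],
    [-0.012,-0.0004,0],
    [-0.017,-0.0006,0],
    [-0.022,-0.0008,0],
    [-0.027,-0.001,0],
    [-0.032,-0.0012,0],
    [-0.037,-0.0014,0],
    [-0.042,-0.0016,0],
    [-0.047,-0.0018,0],
    [-0.052,-0.002,0],
    [-0.057,-0.0022,0],
    [-0.062,-0.0024,0],
    [-0.067,-0.0025,0],
    [-0.072,-0.0025,0],
    [-0.077,-0.0025,0],
    [-0.081,-0.0025,0],
    [-0.084,-0.0025,0],
    [-0.085,-0.0025,0],
    [-0.085,-0.0025,0]
  ],
  "grip": [0.55,0.55,0.55,0.55,0.55,0.55,0.55,0.55,0.55,0.55,0.55,0.55,0.55,0.55,0.55,0.55,0.55,0.55,0.55,0.55]
}}

```text
clock: 16.75
tool_pos: [0.4736, -0.127, 0.0496]
eef_rot: [-0.697, 0.717, 0.001, -0.0]
contact_force: [0.8, -0.5, 0.3]
opening: 0.451
finger_force: 0.2
```

Run:
```python
from h import *
s=r.get_state();print(s['clock'],s['tool_pos'],todeck(s['tool_pos']),s['contact_force'],s['q'])
look((262,222),(288,243),tf(DP,np.array([[-.035,0,0]]))[0]*[1,1,0]+[0,0,1.54],'d')
rel(.081,-.001,.051,90)
```

```text
16.75 [ 0.47364833 -0.12695979  0.0496262 ] [-0.10697343 -0.00113578] [ 0.75709122 -0.5043053   0.30945591] [ 0.79545863  1.12664578 -1.16626211  2.0666033   1.32198458  1.0271173
  2.00358099]
scene mask off 6.3 1614
 box deck [-34.1  -2.6] yaw -0.0 cost 0.361
top mask off 2.6 1610
 box deck [-32.3  -0.2] yaw -0.035 cost 0.224
turn [0.0016 0.0012 0.    ] trans [-1.88e-01  1.00e-04 -1.10e-03] world [0.479 0.061 0.051]
```

View pics/d_top.png

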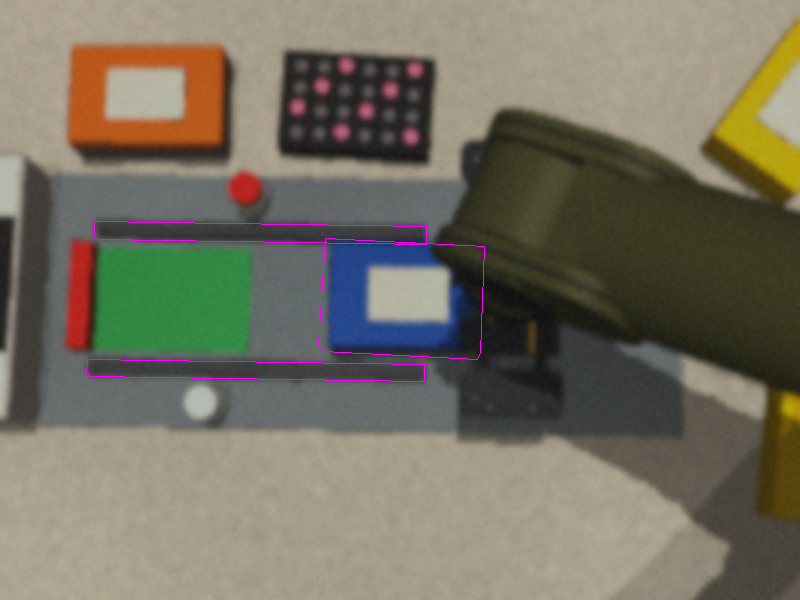

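The box is in the lane with its label edges parallel to the rails and about 0–1 mm off centre; the fit is disturbed by the arm hiding part of the box. Now straight on, stopping short of the stop.

Call:
{"name": "jog_arm", "arguments": {
  "turn": [
    [0,0,0],
    [0,0,0],
    [0,0,0],
    [0,0,0],
    [0,0,0],
    [0,0,0],
    [0,0,0],
    [0,0,0],
    [0,0,0],
    [0,0,0],
    [0,0,0],
    [0,0,0],
    [0,0,0],
    [0,0,0],
    [0,0,0],
    [0,0,0],
    [0,0,0],
    [0,0,0],
    [0,0,0],
    [0,0,0]
  ],
  "translation": [
    [-0.003,0,0],
    [-0.008,0,0],
    [-0.015,0,0],
    [-0.023,0,0],
    [-0.032,0,0],
    [-0.041,0,0],
    [-0.05,0,0],
    [-0.06,0,0],
    [-0.07,0,0],
    [-0.08,0,0],
    [-0.09,0,0],
    [-0.1,0,0],
    [-0.11,0,0],
    [-0.12,0,0],
    [-0.13,0,0],
    [-0.14,0,0],
    [-0.148,0,0],
    [-0.155,0,0],
    [-0.16,0,0],
    [-0.16,0,0]
  ],
  "grip": [0.55,0.55,0.55,0.55,0.55,0.55,0.55,0.55,0.55,0.55,0.55,0.55,0.55,0.55,0.55,0.55,0.55,0.55,0.55,0.55]
}}

```text
clock: 19.45
tool_pos: [0.4785, 0.0335, 0.0499]
eef_rot: [-0.697, 0.717, 0.001, 0.0]
contact_force: [1.0, 0.2, 0.2]
opening: 0.449
finger_force: 0.0
```

Run:
```python
from h import *
s=r.get_state();print(s['clock'],s['tool_pos'],todeck(s['tool_pos']),s['contact_force'],s['q'])
look((325,190),(208,240),tf(DP,np.array([[.13,0,0]]))[0]*[1,1,0]+[0,0,1.54],'e')
```

```text
19.45 [0.47846377 0.03350774 0.04986752] [ 0.05356632 -0.00116844] [0.9998954  0.23702838 0.24700063] [ 0.47274342  1.13220533 -1.1859432   2.09808309  1.33954714  1.03707022
  1.63778927]
scene mask off 9.1 1305
 box deck [127.2  -0.5] yaw 0.056 cost 0.386
top mask off 6.6 804
 box deck [127.2   2.4] yaw -0.041 cost 0.62
```

View pics/e_top.png

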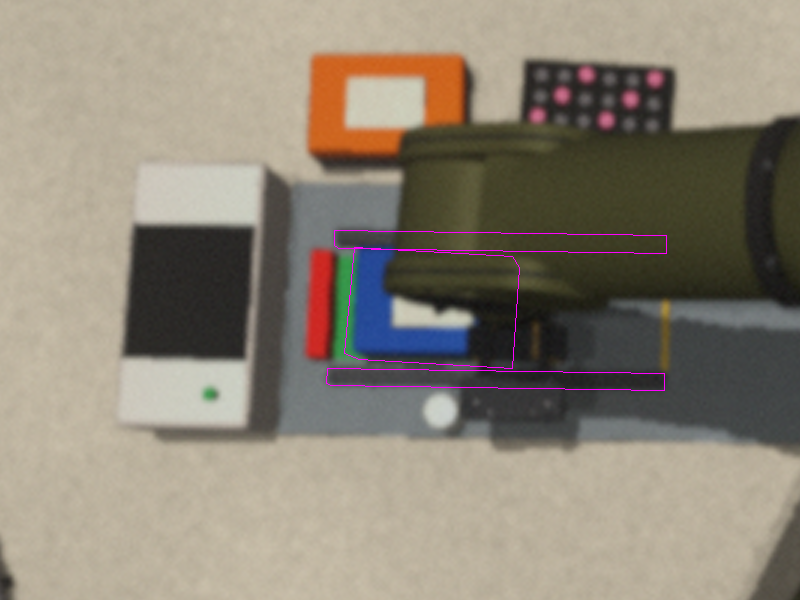

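The box is straight, with its front edge at (356,300) and the stop face at (333,300) in the crop. Allowing for the lid height, about 25 mm remain, so I'll slow down and creep, watching the force.

Call:
{"name": "jog_arm", "arguments": {
  "turn": [
    [0,0,0],
    [0,0,0],
    [0,0,0],
    [0,0,0],
    [0,0,0],
    [0,0,0],
    [0,0,0],
    [0,0,0],
    [0,0,0],
    [0,0,0],
    [0,0,0]
  ],
  "translation": [
    [-0.003,0,0],
    [-0.006,0,0],
    [-0.009,0,0],
    [-0.012,0,0],
    [-0.014,0,0],
    [-0.016,0,0],
    [-0.018,0,0],
    [-0.019,0,0],
    [-0.02,0,0],
    [-0.021,0,0],
    [-0.021,0,0]
  ],
  "grip": [0.55,0.55,0.55,0.55,0.55,0.55,0.55,0.55,0.55,0.55,0.55]
}}

```text
clock: 21.02
tool_pos: [0.479, 0.054, 0.0498]
eef_rot: [-0.697, 0.717, 0.001, -0.0]
contact_force: [-0.8, -0.7, -0.5]
opening: 0.447
finger_force: 0.4
```

Call:
{"name": "jog_arm", "arguments": {
  "turn": [
    [0,0,0],
    [0,0,0],
    [0,0,0],
    [0,0,0]
  ],
  "translation": [
    [-0.001,0,0],
    [-0.002,0,0],
    [-0.002,0,0],
    [-0.002,0,0]
  ],
  "grip": [0.55,0.55,0.55,0.55]
}}

```text
clock: 21.52
tool_pos: [0.4791, 0.056, 0.0498]
eef_rot: [-0.697, 0.717, 0.001, -0.0]
contact_force: [0.4, -0.1, 0.4]
opening: 0.447
finger_force: 0.3
```

Call:
{"name": "jog_arm", "arguments": {
  "turn": [
    [0,0,0],
    [0,0,0],
    [0,0,0],
    [0,0,0]
  ],
  "translation": [
    [-0.0007,0,0],
    [-0.0015,0,0],
    [-0.0015,0,0],
    [-0.0015,0,0]
  ],
  "grip": [0.55,0.55,0.55,0.55]
}}

```text
clock: 22.02
tool_pos: [0.4791, 0.0574, 0.0498]
eef_rot: [-0.697, 0.718, 0.001, -0.0]
contact_force: [0.1, -1.0, -0.4]
opening: 0.453
finger_force: 0.4
```

Call:
{"name": "jog_arm", "arguments": {
  "turn": [
    [0,0,0],
    [0,0,0],
    [0,0,0]
  ],
  "translation": [
    [-0.0005,0,0],
    [-0.001,0,0],
    [-0.001,0,0]
  ],
  "grip": [0.55,0.55,0.55]
}}

```text
clock: 22.4
tool_pos: [0.4791, 0.0584, 0.0498]
eef_rot: [-0.697, 0.717, 0.001, -0.0]
contact_force: [0.5, -0.5, -0.6]
opening: 0.445
finger_force: 0.5
```

Call:
{"name": "jog_arm", "arguments": {
  "turn": [
    [0,0,0],
    [0,0,0],
    [0,0,0]
  ],
  "translation": [
    [-0.0005,0,0],
    [-0.001,0,0],
    [-0.001,0,0]
  ],
  "grip": [0.55,0.55,0.55]
}}

```text
clock: 22.78
tool_pos: [0.4792, 0.0594, 0.0498]
eef_rot: [-0.697, 0.717, 0.001, -0.0]
contact_force: [-0.5, -1.3, -0.0]
opening: 0.447
finger_force: 0.5
```

Call:
{"name": "jog_arm", "arguments": {
  "turn": [
    [0,0,0],
    [0,0,0],
    [0,0,0]
  ],
  "translation": [
    [-0.0005,0,0],
    [-0.001,0,0],
    [-0.001,0,0]
  ],
  "grip": [0.55,0.55,0.55]
}}

```text
clock: 23.15
tool_pos: [0.4791, 0.0601, 0.0497]
eef_rot: [-0.697, 0.718, 0.001, -0.001]
contact_force: [-0.6, -1.5, 0.3]
opening: 0.451
finger_force: 0.8
```

Run:
```python
from h import *
s=r.get_state();print(s['clock'],todeck(s['tool_pos']),s['contact_force'],s['moment'],s['joint_torque'])
look((333,187),(200,240),tf(DP,np.array([[.15,0,0]]))[0]*[1,1,0]+[0,0,1.54],'f')
```

```text
23.15 [ 0.08016748 -0.00105422] [-0.61344812 -1.49117333  0.27296804] [-0.24561978  0.10512667  0.0295388 ] [-8.33967570e-01 -4.78009593e+01 -1.45739016e+01 -4.18091968e+00
  4.16501483e-02 -4.72488441e-01  2.67068151e-05]
scene mask off 7.9 1154
 box deck [154.9   2. ] yaw 0.006 cost 0.44
top mask off 8.9 665
 box deck [182.2   8.8] yaw -0.377 cost 0.678
```

View pics/f_scene.png

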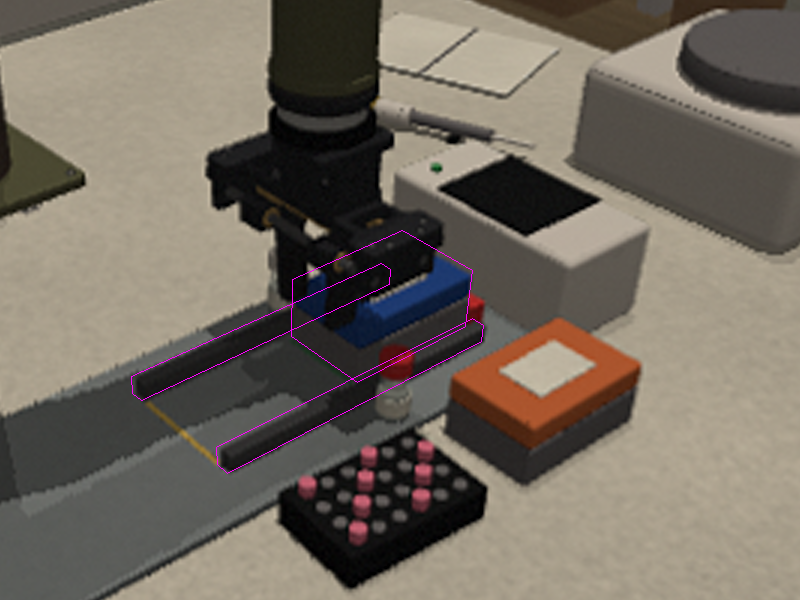

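The box is right by the red stop (crop (475,305)), and the tool has begun to lag its command. I'll creep on in small steps.

Call:
{"name": "jog_arm", "arguments": {
  "turn": [
    [0,0,0],
    [0,0,0],
    [0,0,0]
  ],
  "translation": [
    [-0.0005,0,0],
    [-0.001,0,0],
    [-0.001,0,0]
  ],
  "grip": [0.55,0.55,0.55]
}}

```text
clock: 23.72
tool_pos: [0.479, 0.0606, 0.0496]
eef_rot: [-0.696, 0.718, 0.001, -0.001]
contact_force: [-0.8, -4.2, 0.2]
opening: 0.449
finger_force: 2.1
```

Call:
{"name": "jog_arm", "arguments": {
  "turn": [
    [0,0,0],
    [0,0,0],
    [0,0,0]
  ],
  "translation": [
    [-0.0005,0,0],
    [-0.001,0,0],
    [-0.001,0,0]
  ],
  "grip": [0.55,0.55,0.55]
}}

```text
clock: 24.1
tool_pos: [0.479, 0.0609, 0.0495]
eef_rot: [-0.696, 0.718, 0.0, -0.002]
contact_force: [-0.6, -6.0, 1.9]
opening: 0.45
finger_force: 3.1
```

The box is seated, with about 6 N on it. Backing off straight, then up and clear.

Call:
{"name": "jog_arm", "arguments": {
  "turn": [
    [0,0,0],
    [0,0,0],
    [0,0,0],
    [0,0,0],
    [0,0,0],
    [0,0,0],
    [0,0,0],
    [0,0,0],
    [0,0,0],
    [0,0,0],
    [0,0,0],
    [0,0,0],
    [0,0,0],
    [0,0,0],
    [0,0,0]
  ],
  "translation": [
    [0.002,0,0],
    [0.005,0,0],
    [0.012,0,0],
    [0.025,0,0],
    [0.035,0,0],
    [0.04,0,0],
    [0.04,0,-0.04],
    [0.04,0,-0.09],
    [0.05,0,-0.14],
    [0.1,0,-0.15],
    [0.15,0,-0.15],
    [0.2,0,-0.15],
    [0.25,0,-0.15],
    [0.27,0,-0.15],
    [0.27,0,-0.15]
  ],
  "grip": [0.55,0.55,0.55,0.55,0.55,0.55,0.55,0.55,0.55,0.55,0.55,0.55,0.55,0.55,0.55]
}}

```text
clock: 25.98
tool_pos: [0.471, -0.2091, 0.1992]
eef_rot: [-0.695, 0.719, 0.001, -0.0]
contact_force: [0.8, -0.4, 0.5]
opening: 0.451
finger_force: 0.0
```

Run:
```python
from h import *
s=r.get_state();print(s['clock'],todeck(s['tool_pos']),s['contact_force'])
look((333,187),(200,240),tf(DP,np.array([[.15,0,0]]))[0]*[1,1,0]+[0,0,1.54],'g')
a=cv2.imread('pics/g_scene.png');b=cv2.imread('pics/g_top.png')
cv2.imwrite('pics/g.png',np.hstack([a[100:500,100:500],b[100:500,200:600]]))
for t in ('vial_a','sparebox','tuberack'): print(t,[np.round(d['position'],3) for d in models.place_of('top',t)[:2]])
```

```text
25.975 [-0.18916911 -0.00094677] [ 0.81996083 -0.39196016  0.48671976]
scene mask off 7.8 1814
 box deck [151.3  -2. ] yaw 0.089 cost 0.118
top mask off 9.3 2012
 box deck [149.1   0.7] yaw -0.021 cost 0.058
vial_a [array([0.396, 0.1  , 0.01 ])]
sparebox [array([ 0.634,  0.143, -0.   ])]
tuberack [array([ 0.634, -0.017,  0.001])]
```

View pics/g.png

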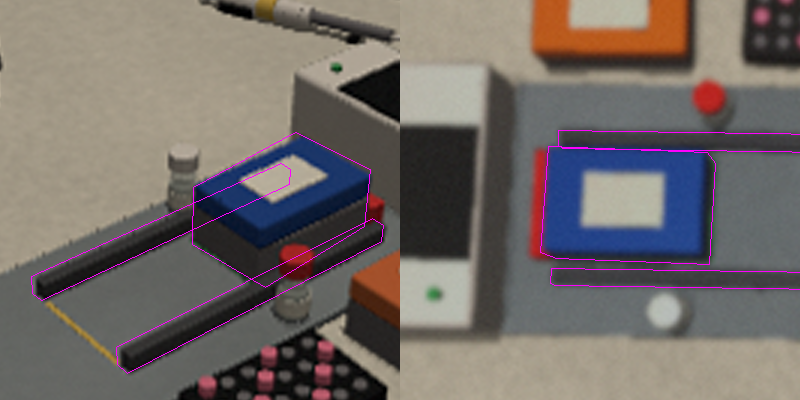

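The box sits flush on the green patch against the red stop, parallel to and clear of both rails. The vials, rack and orange-lidded box are where they were, and the arm is clear, so I'm handing in.

```bash
python3 -c "
from plant import r
print(r.finish_job())"
```

```text
the job is handed in; nothing more can be done
None
```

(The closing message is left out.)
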